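# Slide the battery crate into its charging dock and start the charge

### The arm

A 6-joint arm with a two-finger parallel gripper is mounted at the origin on a cart in front of the work surface, level with it; the furniture and walls round the work are solid. World frame = base frame: x ahead of the robot, y to its left, z up, the work surface at z = 0. Lengths are in m, angles in rad, forces in N, time in s.
With the tool pointing down it reaches from about 0.3 to 0.85 m from the base axis. Payload 4.2 kg.
Tool frame: the origin (TCP) lies on the centre line of the jaws, within the pads' length; the fingertips stand 8 mm ahead of it and the grasp point (between the pads) lies 11 mm behind it (robot.tips_ahead is the distance from the TCP to the fingertips, in m); z points along the fingers, y is the line along which they close (so a half turn about z gives the same grasp; the last joint's range is limited). The gripper opens to 91 mm and grips with 3 to 60 N. Pads are 32 mm wide; open, the fingers measure 118 mm over their backs; the gripper's body (76 mm by 178 mm) begins 60 mm behind the grasp point.
Start: joints at [-1.278, 0.32, 1.565, -0, 1.257, -0.02], TCP at [0.177, -0.547, 0.222] pointing down, gripper open.
Joint ranges: [-3.11, 3.11], [-0.84, 2.01], [0.21, 2.61], [-1.34, 4.49], [0.05, 2.63], [-2.56, 2.56]. Speed limits (rad/s): [2.57, 2.57, 3.14, 3.14, 3.14, 3.14].

### API

Orientations are given as a unit quaternion [x, y, z, w].
In Python, from plant import robot gives the robot as it stands.
- The arm moves only by the tool jog_arm, never from a script. Its argument "moves" is a list that holds one entry, the list of rows, each a list of 7 numbers: the shift along the tool's x, y, z in m, then the turn, a rotation vector about the tool's x, y, z in rad, then the finger opening in m, from 0 to 0.0912. In form: [[[dx, dy, dz, rx, ry, rz, grip], ...]]. A call has 1 to 10 rows; each row shifts and turns the commanded pose from where the row before left it, along the tool's axes as they then stand; what a row does not reach is not made up. A row lasts 1/12 s, in which the tool goes at most 41.7 mm and 7.16 degrees, less where a joint would pass 70% of its speed; a pose out of reach is approached as far as the arm can. A call with a gripper value outside its range is refused whole. The fingers move at their own pace and stop on an object; "newtons" is the grip in N (left out, the last holds). Time passes only in rows, so rows that do not move let the fingers close. It gives the time, the measured TCP pose, the force, the opening and the grip force at its end, in the units of the state.
- robot.read_state(): the state, without advancing time (a new reading comes with each control period).
- robot.capture(name): name is "scene" or "top" or "wrist"; returns a dict with "color" (420x560x3 uint8, blue, green, red), "depth" (420x560 float32, m along the optical axis (not along the pixel's ray), 0 where there is no reading), "mtx" (3x3 intrinsics, pixels), "R" (3x3) and "t" (3): a world point X has camera coordinates R X + t. Camera axes: x right, y down, z forward; pixel columns grow to the right and rows downward; lengths in m; the calibration is good to about 2 mm. A picture is of the moment at which its call begins.
- robot.hand_in(): hands the job in; it is judged then, once.
The state is a dict: "t": time; "joint_positions": joint angles; "joint_vel": joint speeds; "tau": joint torques, N m; "tcp_pos": TCP position; "orientation": TCP orientation; "contact_force": force on the tool from outside, world axes, zero at the start; "moment": the same for the moment, N m; "finger_gap": finger opening in m; "grip_force": force on a finger pad.
Only numpy, scipy, OpenCV 4.12 (cv2) and the standard library are available. Lean on these libraries where they do the work, as an engineer would, in place of code of your own. Each camera call takes 0.05 s, during which the arm holds its last target. There are 200 camera calls.

### The job

Push the heavy battery crate across the bench, touching only its low black foot so that it slides and does not tip, until it sits squarely and fully home against the back of the charging dock; never lift it. Then press the green button on top of the dock all the way down to start the charge, and let go. Do not press the button before the crate is home, and leave the other things on the bench where they stand.

Things in the scene. Friction and masses are not known exactly. Their poses are not given: they have to be found in the camera images.
- crate: Battery crate, loose, about 0.8 kg: orange case on a black foot 94 mm (x) by 140 (y) by 26 high. Origin: centre of the foot's underside; x towards the dock, y left, z up. Slides if pushed on the foot; tips forwards if pushed high up on the case. Starts 100 to 145 mm short of home, up to 0.12 rad askew.
- case: The orange case of the crate with its black lid and carrying handle, fixed on the foot, same origin and axes as the crate: it fills x from -8 to +47 mm, 132 mm wide, from 25 mm up to 103 mm (123 over the handle). Not to be touched: push the foot.
- crate_push (a point): Middle of the rear end face of the crate's foot, 13 mm above the bench: where to push. This flat face looks to the robot, is 140 mm wide and 26 mm high; the foot sticks out 39 mm beyond the case here, as a step.
- dock: Charging dock, fixed. Origin: bench level, middle of the flat stop face; x is the direction of pushing, y left, z up. White block behind the face: 50 mm deep, 176 wide, 90 high. Side rails 36 mm high, 148 apart inside, reach 63 mm before the face, then flare to about 188 apart at 100 mm. Crate home: its front on the face, its origin at x = -47 mm, y = 0, yaw as the dock; its foot ends at x = -94 mm.
- start_button_top (a point): Centre of the top of the green round push button (28 mm across) on the dock's white block, 35 mm to the left of the block's middle; the button moves straight down.
- start_button (a joint): Travel of the green button: 0 released, 0.006 m fully down (about 4 N); springs back when released.
- beaker: Clear beaker 53 mm across, 67 mm high, right of the crate's path; origin at centre of its underside. Leave alone.
- brown_bottle: Brown glass bottle with black cap, 48 mm across, 90 mm high, left of the dock; origin at centre of its underside. Leave alone.
- tape_roll: Roll of beige tape lying flat, 75 mm across, 24 mm high, left of the crate's path; origin at centre of its underside. Leave alone.
- petri_dish: Petri dish 62 mm across, 15 mm high, right of the dock; origin at centre of its underside. Leave alone.
Not all that is in view belongs to the job. Leave any red or turquoise look-alike of the crate alone.

How it is judged:
On the way, in this order (a step that is already met when the one before it is completed fails the run):
1. the crate stands fully home in the dock (x of crate in the frame of dock above -0.053 m and y of crate in the frame of dock between -0.008 and 0.008 m and angle between the x axis of crate and the x axis of dock, either way round below 0.06 rad and angle between crate's own z axis and vertical below 0.04 rad and height (world z) of crate below 0.006 m), for 0.2 s.
2. the green button is pressed down with the crate home (all of step 1 and value of joint start_button above 0.0045 m), for 0.05 s.
At the end, for the whole second after the job is handed in: The crate stands upright on the bench (within 0.04 rad, not raised more than 6 mm) within 6 mm of the dock's stop face, within 8 mm of its centre line and within 0.06 rad of square, at rest; the green button has been pressed at least 4.5 mm of its 6 mm after the crate was home, and is released (all of step 1 and linear speed of crate below 0.01 m/s and value of joint start_button below 0.002 m); the robot touches nothing.
It fails at once if the fingers push or take hold of the crate's case, lid or handle (contact force between the fingers and case above 3 N).
It fails at once if the crate is tipped by more than 0.15 rad (angle between crate's own z axis and vertical above 0.15 rad).
It fails at once if the crate is lifted by more than 15 mm (height (world z) of crate above 0.015 m).
It fails at once if the button is pressed before the crate is home (value of joint start_button above 0.003 m and not (x of crate in the frame of dock above -0.053 m and y of crate in the frame of dock between -0.008 and 0.008 m and angle between the x axis of crate and the x axis of dock, either way round below 0.06 rad and angle between crate's own z axis and vertical below 0.04 rad and height (world z) of crate below 0.006 m)).
It fails at once if the beaker, bottle, tape or petri dish is moved by more than 15 mm (distance of any of beaker, brown_bottle, tape_roll, petri_dish from where it was at the start of the episode above 0.015 m).
It also fails if it takes over 45 s, if anything falls off the work surface, if the arm or the gripper's body presses on something with over 40 N, if the wrist force passes 120 N, or if a joint passes its speed limit or range.

## Working session

There is one attempt and no reset: what is moved stays moved. The work goes in short steps, Python scripts to look and compute and a tool call to move; the robot and the scene stay as the last step left them, time stands still between calls to the robot, and variables do not carry over. Pictures are saved under pics/ and viewed, at most 10 in all, crops included, and the job is handed in when it is done.

Besides the shell and the picture viewer there is one more tool, called after "Call:" by a JSON object that holds its "op" and its "data", one argument or row to a line. jog_arm: Moves the arm, as the interface text tells. Its arguments: {"type":"object","properties":{"moves":{"type":"array"},"newtons":{"type":"number"}},"required":["moves"]}

```bash
mkdir -p pics; python3 - <<'E'
from plant import robot
import cv2,numpy as np
for n in("scene","top"):
    c=robot.capture(n);cv2.imwrite(f"pics/{n}0.png",c["color"]);np.savez(f"{n}0.npz",**{k:c[k] for k in("color","depth","mtx","R","t")})
    print(n,-c["R"].T@c["t"],c["R"][2])
s=robot.read_state();print(s["t"],s["tcp_pos"],s["orientation"],s["contact_force"],s["finger_gap"],robot.tips_ahead)
E
```

```text
scene [0.02967293 0.44146957 0.90478108] [ 0.52177666 -0.36437684 -0.77134858]
top [0.41757994 0.06356746 1.23897212] [ 0.1081096   0.00479334 -0.99412743]
0.1 [ 0.17681654 -0.54668829  0.22121229] [ 9.87789242e-01  1.55794107e-01 -1.36083686e-04 -7.68983229e-04] [0.01573219 0.54068925 0.7860277 ] 0.09139516431774539 0.008
```

View pics/top0.png

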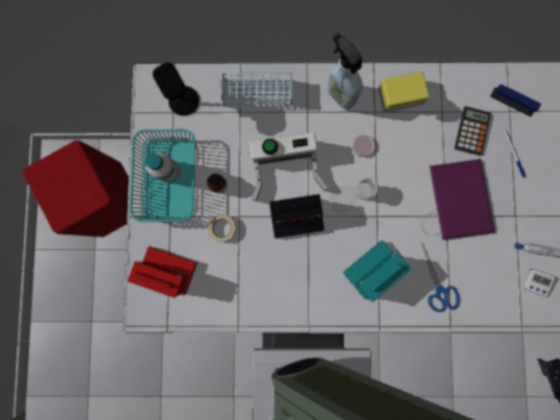

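View pics/scene0.png

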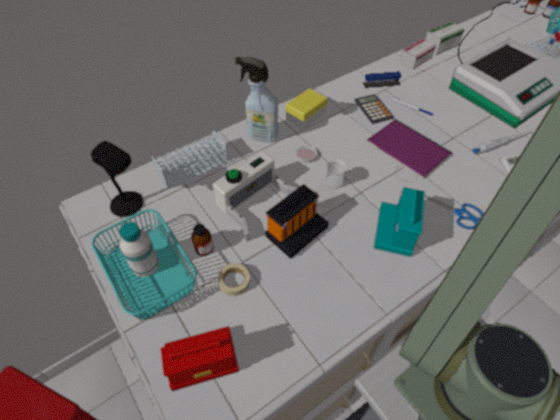

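The top view shows the orange and black crate at about (297,216), with its foot step towards the robot. The dock is at (283,148), with the green button at (270,147). The tape is at (222,229) and the beaker at (365,188). The scene view agrees: crate at (297,220), button at (233,176).

```bash
cat > m.py <<'E'
import cv2,numpy as np
def cloud(c):
    h,w=c["depth"].shape;u,v=np.meshgrid(np.arange(w),np.arange(h));d=c["depth"]
    p=np.stack([u,v,np.ones_like(u)],-1)@np.linalg.inv(c["mtx"]).T*d[...,None]
    return (p-c["t"])@c["R"]
def rect(P,m):
    q=P[m][:,:2].astype(np.float32)
    if len(q)<5: return "few"
    (x,y),(a,b),g=cv2.minAreaRect((q*1000))
    if a>b: a,b=b,a; g+=90       # long side b ; normal yaw
    yaw=(np.radians(g)+np.pi/4)%(np.pi/2)-np.pi/4
    return len(q),"ctr",round(x,1),round(y,1),"size",round(a,1),round(b,1),"yaw",round(yaw,4),"z",round(P[m][:,2].mean()*1000,1)
def big(m):
    n,l,s,_=cv2.connectedComponentsWithStats(m.astype(np.uint8))
    return l==1+np.argmax(s[1:,4]) if n>1 else m
def report(c,crate=True):
    P=cloud(c);x,y,z=P[...,0],P[...,1],P[...,2];hsv=cv2.cvtColor(c["color"],cv2.COLOR_BGR2HSV);V=hsv[...,2];S=hsv[...,1]
    roi=(x>.3)&(x<.78)&(abs(y-.05)<.16)&(c["depth"]>0)
    print("docktop",rect(P,big(roi&(z>.08)&(z<.1)&(V>120)&(S<60))))
    print("lid",rect(P,big(roi&(z>.095)&(z<.112)&(V<80))))
    print("foot",rect(P,big(roi&(z>.018)&(z<.034)&(V<80))))
    g=roi&(hsv[...,0]>45)&(hsv[...,0]<80)&(S>100)&(z>.08);print("button",rect(P,big(g)),"zmax",z[g].max() if g.any() else 0)
E
python3 - <<'E'
from m import *
for n in("scene","top"):
    c=np.load(n+"0.npz");P=cloud(c);print(n);report(c)
    if n=="top":
        for k,(u,v) in dict(beaker=(365,188),bottle=(217,183),tape=(222,218),petri=(363,147),railL=(257,190),railR=(322,184),foot=(297,232),bench=(297,260)).items(): print(k,P[v,u].round(4),c["color"][v,u])
        im=cv2.resize(c["color"][110:260,190:400],None,fx=3.8,fy=3.8,interpolation=2);cv2.imwrite("pics/crop0.png",cv2.convertScaleAbs(im,alpha=1.5,beta=30))
E
```

```text
scene
docktop (370, 'ctr', 699.1, 36.9, 'size', 50.8, 96.8, 'yaw', np.float64(0.1701), 'z', np.float64(90.4))
lid (809, 'ctr', 525.9, 43.7, 'size', 55.3, 129.9, 'yaw', np.float64(0.1527), 'z', np.float64(103.2))
foot (931, 'ctr', 506.5, 40.2, 'size', 93.3, 140.4, 'yaw', np.float64(0.1394), 'z', np.float64(26.0))
button (103, 'ctr', 687.3, 113.4, 'size', 29.8, 30.9, 'yaw', np.float64(-0.5317), 'z', np.float64(109.0)) zmax 0.12229309788412776
top
docktop (495, 'ctr', 699.7, 44.1, 'size', 49.4, 107.2, 'yaw', np.float64(0.1406), 'z', np.float64(89.7))
lid (895, 'ctr', 526.5, 43.7, 'size', 56.2, 132.0, 'yaw', np.float64(0.1449), 'z', np.float64(102.7))
foot (743, 'ctr', 482.2, 36.0, 'size', 45.4, 138.3, 'yaw', np.float64(0.1172), 'z', np.float64(25.7))
button (118, 'ctr', 688.3, 111.3, 'size', 28.0, 29.1, 'yaw', np.float64(0.0255), 'z', np.float64(109.5)) zmax 0.11740632335021735
beaker [ 0.59   -0.1528  0.0051] [149 148 146]
bottle [0.5928 0.2497 0.0875] [11 11 13]
tape [0.5055 0.2453 0.0201] [ 89 109 120]
petri [ 0.7055 -0.1483  0.013 ] [115 112 132]
railL [0.581  0.1482 0.0355] [133 130 129]
railR [ 0.5971 -0.03    0.0356] [137 134 133]
foot [0.4662 0.039  0.03  ] [18 16 17]
bench [ 0.3899  0.0388 -0.0025] [160 156 155]
```

View pics/crop0.png

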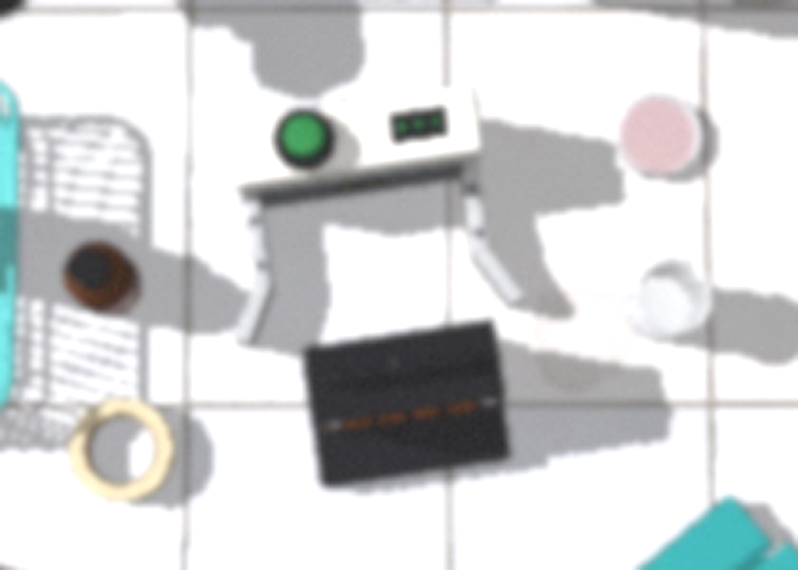

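The crop shows the crate nearly aligned with the dock, offset a little to the right, with a clear lane behind it. The dock mask is cut off by the button, so I'll measure the dock without the colour filter.

```bash
python3 - <<'E'
from m import *
for n in("scene","top"):
    c=np.load(n+"0.npz");P=cloud(c);x,y,z=np.moveaxis(P,-1,0)
    m=(x>.645)&(x<.76)&(y>-.06)&(y<.2)&(c["depth"]>0)
    d=big(m&(z>.08)&(z<.13));print(n,rect(P,d))
    q=P[d];a=.145;R=np.array([[np.cos(a),np.sin(a)],[-np.sin(a),np.cos(a)]]);r=q[:,:2]@R.T*1000
    # front edge per y' bin
    b=np.arange(r[:,1].min()+5,r[:,1].max()-5,8);e=np.array([(k+4,r[(r[:,1]>=k)&(r[:,1]<k+8),0].min()) for k in b]);s=np.polyfit(*e.T,1)
    print("front edge yaw",a-s[0],"front x'",e[:,1].round(1),"y' range",r[:,1].min(),r[:,1].max())
    for nm,mm in(("rails",(x>.5)&(x<.68)&(y>-.08)&(y<.2)&(z>.028)&(z<.042)&(c["color"].min(-1)>95)&(c["depth"]>0)),):
        q=P[mm];r=q[:,:2]@R.T*1000
        for k in np.arange(560,690,15):
            t=r[(r[:,0]>=k)&(r[:,0]<k+15),1]
            if len(t): print(k,[ (g.min().round(1),g.max().round(1),len(g)) for g in (t[t>0-30],t[t<=-30]) if len(g)])
E
```

```text
scene (1068, 'ctr', 693.2, 76.0, 'size', 51.4, 177.3, 'yaw', np.float64(0.1332), 'z', np.float64(92.6))
front edge yaw 0.14053016965869078 front x' [672.1 670.4 672.9 672.7 672.7 672.1 671.4 671.3 672.6 671.8 673.2 671.7
 672.2 671.9 672.4 671.8 672.1 672.5 673.4 672.2 673.2] y' range -113.35173139747549 63.988485926644785
560 [(np.float64(70.1), np.float64(77.7), 7)]
575 [(np.float64(62.8), np.float64(81.0), 30)]
590 [(np.float64(53.9), np.float64(71.9), 26), (np.float64(-117.9), np.float64(-99.1), 26)]
605 [(np.float64(49.9), np.float64(63.5), 26), (np.float64(-113.8), np.float64(-97.5), 25)]
620 [(np.float64(50.1), np.float64(62.3), 26), (np.float64(-109.7), np.float64(-97.5), 25)]
635 [(np.float64(49.7), np.float64(61.3), 25), (np.float64(-109.7), np.float64(-98.1), 23)]
650 [(np.float64(50.5), np.float64(61.5), 23), (np.float64(-111.2), np.float64(-98.9), 11)]
665 [(np.float64(50.4), np.float64(63.6), 24)]
680 [(np.float64(61.6), np.float64(63.3), 11)]
top (1239, 'ctr', 693.8, 77.4, 'size', 51.1, 175.3, 'yaw', np.float64(0.1481), 'z', np.float64(92.4))
front edge yaw 0.146211281
[... 183 characters left out ...]
135298138
560 [(np.float64(71.5), np.float64(79.8), 4), (np.float64(-124.9), np.float64(-119.2), 5)]
575 [(np.float64(63.7), np.float64(79.2), 28), (np.float64(-127.9), np.float64(-110.6), 29)]
590 [(np.float64(56.0), np.float64(71.6), 27), (np.float64(-119.8), np.float64(-102.1), 27)]
605 [(np.float64(51.4), np.float64(63.8), 22), (np.float64(-113.3), np.float64(-97.8), 27)]
620 [(np.float64(51.9), np.float64(61.9), 18), (np.float64(-109.6), np.float64(-97.8), 19)]
635 [(np.float64(50.1), np.float64(61.9), 24), (np.float64(-110.0), np.float64(-97.7), 25)]
650 [(np.float64(51.8), np.float64(61.7), 18), (np.float64(-103.5), np.float64(-98.2), 3)]
665 [(np.float64(52.2), np.float64(62.8), 13)]
```

Dock: yaw about 0.143, stop face at x'=673 mm, axis at y'=-24 mm. Crate: yaw about 0.145, origin at (507, -33) mm in the same frame, so 119 mm short and 9 mm to the right. The sizes (93x140 foot, 177x51 block) match the given ones. Next I turn the tool to the dock yaw and travel behind the crate.

Call:
{"op": "jog_arm", "data": {
  "moves": [
    [[0,0,0,0,0,0.085,0.0912],[0,0,0,0,0,0.085,0.0912],[0.0161,-0.0267,0,0,0,0,0.0912],[0.0161,-0.0267,0,0,0,0,0.0912],[0.0161,-0.0267,0,0,0,0,0.0912],[0.0161,-0.0267,0,0,0,0,0.0912],[0.0161,-0.0267,0,0,0,0,0.0912],[0.0161,-0.0267,0,0,0,0,0.0912],[0.0161,-0.0267,0,0,0,0,0.0912],[0.0161,-0.0267,0,0,0,0,0.0912]]
  ]
}}

```text
t: 0.93
tcp_pos: [0.2741, -0.3157, 0.2217]
orientation: [0.997, 0.071, -0.0, -0.0]
contact_force: [1.0, 0.2, 1.0]
finger_gap: 0.0911
grip_force: 0.0
```

Call:
{"op": "jog_arm", "data": {
  "moves": [
    [[0.0161,-0.0267,0,0,0,0,0.0912],[0.0161,-0.0267,0,0,0,0,0.0912],[0.0161,-0.0267,0,0,0,0,0.0912],[0.0161,-0.0267,0,0,0,0,0.0912],[0.0161,-0.0267,0,0,0,0,0.0912],[0.0161,-0.0267,0,0,0,0,0.0912],[0.0161,-0.0267,0,0,0,0,0.0912],[0.0161,-0.0267,0,0,0,0,0.0912],[0.0161,-0.0267,0,0,0,0,0.0912],[0.0161,-0.0267,0,0,0,0,0.0912]]
  ]
}}

```text
t: 1.77
tcp_pos: [0.3954, -0.0286, 0.2218]
orientation: [0.997, 0.071, -0.0, 0.0]
contact_force: [-0.2, -0.3, 0.5]
finger_gap: 0.0914
grip_force: 0.0
```

Call:
{"op": "jog_arm", "data": {
  "moves": [
    [[0.0161,-0.0267,0,0,0,0,0.0912],[0.0161,-0.0267,0,0,0,0,0.0912],[0,0,0,0,0,0,0.0912],[0,0,0,0,0,0,0.0912]]
  ]
}}

```text
t: 2.1
tcp_pos: [0.4197, 0.0283, 0.2215]
orientation: [0.997, 0.073, -0.001, 0.0]
contact_force: [-1.1, 0.2, -0.6]
finger_gap: 0.0913
grip_force: 0.0
```

Call:
{"op": "jog_arm", "data": {
  "moves": [
    [[0,0,0.03,0,0,0,0.0912],[0,0,0.03,0,0,0,0.0912],[0,0,0.03,0,0,0,0.0912],[0,0,0.03,0,0,0,0.0912],[0,0,0.03,0,0,0,0.0912],[0,0,0.025,0,0,0,0.0912],[0,0,0.02,0,0,0,0.0912],[0,0,0.01,0,0,0,0.0912],[0,0,0.002,0,0,0,0.0912],[0,0,0,0,0,0,0.0912]]
  ]
}}

```text
t: 2.93
tcp_pos: [0.4189, 0.0263, 0.0145]
orientation: [0.997, 0.071, -0.001, 0.0]
contact_force: [0.2, -0.0, -0.1]
finger_gap: 0.0913
grip_force: 0.0
```

Call:
{"op": "jog_arm", "data": {
  "moves": [
    [[0.004,0,0,0,0,0,0.0912],[0.004,0,0,0,0,0,0.0912],[0.004,0,0,0,0,0,0.0912],[0.004,0,0,0,0,0,0.0912],[0.004,0,0,0,0,0,0.0912],[0.004,0,0,0,0,0,0.0912],[0.004,0,0,0,0,0,0.0912],[0.004,0,0,0,0,0,0.0912],[0,0,0,0,0,0,0.0912]]
  ]
}}

```text
t: 3.68
tcp_pos: [0.4477, 0.0317, 0.0143]
orientation: [0.997, 0.072, -0.004, 0.0]
contact_force: [-6.4, -1.2, 3.3]
finger_gap: 0.0914
grip_force: 3.4
```

```bash
cat > look.py <<'E'
from plant import robot
from m import *
import sys
a=.143;Q=np.array([[np.cos(a),np.sin(a)],[-np.sin(a),np.cos(a)]])
for n in("scene","top"):
    c=robot.capture(n);P=cloud(c);z=P[...,2];x,y=P[...,0],P[...,1]
    m=big((x>.45)&(x<.68)&(y>-.06)&(y<.16)&(z>.097)&(z<.109)&(c["color"].max(-1)<80)&(c["depth"]>0))
    r=rect(P,m);p=Q@[r[2],r[3]]
    print(n,"crate in dock frame",(p-[673+19.5,-24]).round(1),"dyaw",round(r[7]-a,3),r)
    cv2.imwrite(f"pics/{n}{sys.argv[1]}.png",c["color"])
s=robot.read_state();print(s["t"],s["tcp_pos"].round(4) if hasattr(s["tcp_pos"],"round") else s["tcp_pos"],"tcp'",Q@np.array(s["tcp_pos"])[:2]*1000,s["contact_force"])
E
python3 look.py 1
```

```text
Traceback (most recent call last):
  File "look.py", line 9, in <module>
    print(n,"crate in dock frame",(p-[673+19.5,-24]).round(1),"dyaw",round(r[7]-a,3),r)
                                                                           ~~~~^~
TypeError: unsupported operand type(s) for -: 'str' and 'float'
```

```bash
sed -i 's/r\[7\]-a/r[8]-a/' look.py; python3 look.py 1
```

```text
scene crate in dock frame [-162.    -7.4] dyaw 0.026 (490, 'ctr', 529.6, 44.5, 'size', 55.1, 129.7, 'yaw', np.float64(0.169), 'z', np.float64(103.4))
top crate in dock frame [-161.4   -7.8] dyaw -0.013 (790, 'ctr', 530.2, 44.2, 'size', 53.1, 131.9, 'yaw', np.float64(0.1298), 'z', np.float64(102.8))
3.8333 [0.4477 0.0317 0.0142] tcp' [447.69059355 -32.44986218] [-6.62802252 -0.81881188  3.6544357 ]
```

Call:
{"op": "jog_arm", "data": {
  "moves": [
    [[0.004,-0.0008,0,0,0,0,0.0912],[0.004,-0.0008,0,0,0,0,0.0912],[0.004,-0.0008,0,0,0,0,0.0912],[0.004,-0.0008,0,0,0,0,0.0912],[0.004,-0.0008,0,0,0,0,0.0912],[0.004,-0.0008,0,0,0,0,0.0912],[0.004,-0.0008,0,0,0,0,0.0912],[0.004,-0.0008,0,0,0,0,0.0912],[0.004,-0.0008,0,0,0,0,0.0912],[0,0,0,0,0,0,0.0912]]
  ]
}}

```text
t: 4.67
tcp_pos: [0.4836, 0.0439, 0.0142]
orientation: [0.997, 0.071, -0.003, 0.0]
contact_force: [-3.5, -0.6, -1.8]
finger_gap: 0.0912
grip_force: 2.1
```

```bash
python3 look.py 2
```

```text
scene crate in dock frame [-124.1    5.6] dyaw -0.007 (446, 'ctr', 565.2, 62.8, 'size', 56.6, 117.3, 'yaw', np.float64(0.1356), 'z', np.float64(103.1))
top crate in dock frame [-119.9   -1.2] dyaw -0.002 (617, 'ctr', 570.3, 56.7, 'size', 46.9, 132.1, 'yaw', np.float64(0.141), 'z', np.float64(102.7))
4.7667 [0.4837 0.0439 0.0141] tcp' [484.98655188 -25.44519704] [-5.30354136 -1.38213845 -1.2693259 ]
```

The crate followed the tool and is now about 1 mm off the centre line and square. I push straight in.

Call:
{"op": "jog_arm", "data": {
  "moves": [
    [[0.004,-0.0001,0,0,0,0,0.0912],[0.004,-0.0001,0,0,0,0,0.0912],[0.004,-0.0001,0,0,0,0,0.0912],[0.004,-0.0001,0,0,0,0,0.0912],[0.004,-0.0001,0,0,0,0,0.0912],[0.004,-0.0001,0,0,0,0,0.0912],[0.004,-0.0001,0,0,0,0,0.0912],[0.004,-0.0001,0,0,0,0,0.0912],[0.004,0,0,0,0,0,0.0912],[0.004,0,0,0,0,0,0.0912]]
  ]
}}

```text
t: 5.6
tcp_pos: [0.5258, 0.0506, 0.0149]
orientation: [0.997, 0.071, -0.0, 0.0]
contact_force: [-3.7, -1.1, -1.5]
finger_gap: 0.0912
grip_force: 1.9
```

Call:
{"op": "jog_arm", "data": {
  "moves": [
    [[0.004,0,0,0,0,0,0.0912],[0.004,0,0,0,0,0,0.0912],[0.004,0,0,0,0,0,0.0912],[0.004,0,0,0,0,0,0.0912],[0.004,0,0,0,0,0,0.0912],[0.004,0,0,0,0,0,0.0912],[0.004,0,0,0,0,0,0.0912],[0.003,0,0,0,0,0,0.0912],[0,0,0,0,0,0,0.0912]]
  ]
}}

```text
t: 6.35
tcp_pos: [0.5574, 0.0551, 0.0151]
orientation: [0.997, 0.071, 0.001, 0.0]
contact_force: [-3.1, 0.3, -3.6]
finger_gap: 0.0909
grip_force: 1.4
```

```bash
python3 look.py 3
```

```text
scene crate in dock frame [-44.4  11.6] dyaw -0.114 (408, 'ctr', 643.3, 80.1, 'size', 74.3, 105.0, 'yaw', np.float64(0.0292), 'z', np.float64(103.2))
top crate in dock frame [-36.   -0.7] dyaw -0.02 (338, 'ctr', 653.3, 69.1, 'size', 27.9, 131.7, 'yaw', np.float64(0.123), 'z', np.float64(102.9))
6.45 [0.5573 0.0551 0.0153] tcp' [559.5031057 -24.9177087] [-0.27890764  0.08441845 -0.11660067]
```

Call:
{"op": "jog_arm", "data": {
  "moves": [
    [[0.001,0,0,0,0,0,0.0912],[0.001,0,0,0,0,0,0.0912],[0.001,0,0,0,0,0,0.0912],[0,0,0,0,0,0,0.0912]]
  ]
}}

```text
t: 6.78
tcp_pos: [0.5574, 0.0551, 0.0154]
orientation: [0.997, 0.071, -0.002, 0.0]
contact_force: [-7.4, -1.5, 4.5]
finger_gap: 0.0909
grip_force: 3.8
```

Call:
{"op": "jog_arm", "data": {
  "moves": [
    [[0.001,0,0,0,0,0,0.0912],[0.001,0,0,0,0,0,0.0912],[0,0,0,0,0,0,0.0912]]
  ]
}}

```text
t: 7.03
tcp_pos: [0.5579, 0.0552, 0.0154]
orientation: [0.997, 0.071, -0.003, 0.0]
contact_force: [-9.4, -1.4, 6.6]
finger_gap: 0.0912
grip_force: 4.9
```

Call:
{"op": "jog_arm", "data": {
  "moves": [
    [[0.001,0,0,0,0,0,0.0912],[0.001,0,0,0,0,0,0.0912],[0.001,0,0,0,0,0,0.0912],[0,0,0,0,0,0,0.0912]]
  ]
}}

```text
t: 7.37
tcp_pos: [0.5593, 0.0554, 0.0154]
orientation: [0.997, 0.071, -0.005, 0.0]
contact_force: [-13.9, -2.4, 11.4]
finger_gap: 0.0909
grip_force: 7.0
```

Call:
{"op": "jog_arm", "data": {
  "moves": [
    [[0.001,0,0,0,0,0,0.0912],[0.001,0,0,0,0,0,0.0912],[0.001,0,0,0,0,0,0.0912],[0,0,0,0,0,0,0.0912]]
  ]
}}

```text
t: 7.7
tcp_pos: [0.5594, 0.0555, 0.0155]
orientation: [0.997, 0.072, -0.008, 0.001]
contact_force: [-19.9, -3.5, 16.8]
finger_gap: 0.0913
grip_force: 10.1
```

```bash
python3 look.py 4; python3 - <<'E'
import cv2
a=cv2.imread("pics/scene4.png")[140:290,190:350];b=cv2.imread("pics/top4.png")[120:240,220:348]
f=lambda i:cv2.convertScaleAbs(cv2.resize(i,(390,366),interpolation=2),alpha=1.7,beta=20)
cv2.imwrite("pics/c4.png",cv2.hconcat([f(a),f(b)]))
E
```

```text
scene crate in dock frame [-44.9  16.2] dyaw -0.187 (399, 'ctr', 642.1, 84.6, 'size', 72.1, 99.9, 'yaw', np.float64(-0.0437), 'z', np.float64(103.4))
top crate in dock frame [-20.7  -0.4] dyaw 0.02 (312, 'ctr', 668.4, 71.6, 'size', 41.1, 131.9, 'yaw', np.float64(0.1628), 'z', np.float64(102.6))
7.8 [0.5594 0.0554 0.0154] tcp' [561.55187853 -24.84698441] [-19.46895858  -2.98199507  16.76855282]
```

View pics/c4.png

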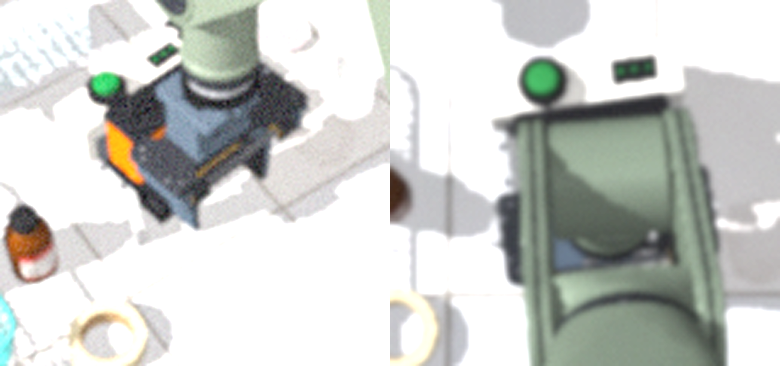

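The arm hides most of the crate in both views (gripper body at about (220,100) in the left crop). The front looks to be against the dock, and 20 N no longer moves it. I back off, rise and check without the arm in the way.

Call:
{"op": "jog_arm", "data": {
  "moves": [
    [[-0.005,0,0,0,0,0,0.0912],[-0.01,0,0,0,0,0,0.0912],[-0.015,0,0,0,0,0,0.0912],[-0.02,0,0,0,0,0,0.0912],[-0.03,0,0,0,0,0,0.0912],[0,0,-0.03,0,0,0,0.04],[0,0,-0.04,0,0,0,0],[0,0,-0.04,0,0,0,0],[0,0,-0.04,0,0,0,0],[0,0,-0.04,0,0,0,0]]
  ]
}}

```text
t: 8.63
tcp_pos: [0.4888, 0.0453, 0.2079]
orientation: [0.997, 0.071, 0.003, -0.0]
contact_force: [0.4, 0.3, -0.8]
finger_gap: 0.0606
grip_force: 0.0
```

Call:
{"op": "jog_arm", "data": {
  "moves": [
    [[-0.04,0,0,0,0,0,0],[-0.04,0,0,0,0,0,0],[-0.04,0,0,0,0,0,0],[-0.02,0,0,0,0,0,0],[0,0,0,0,0,0,0],[0,0,0,0,0,0,0]]
  ]
}}

```text
t: 9.13
tcp_pos: [0.3501, 0.0253, 0.206]
orientation: [0.997, 0.071, 0.003, 0.0]
contact_force: [0.0, -0.1, -0.3]
finger_gap: 0.0204
grip_force: 0.0
```

```bash
python3 look.py 5; python3 - <<'E'
from plant import robot
from m import *
a=.143;Q=np.array([[np.cos(a),np.sin(a)],[-np.sin(a),np.cos(a)]])
for n in("scene","top"):
    c=robot.capture(n);P=cloud(c);x,y,z=np.moveaxis(P,-1,0);r=P[...,:2]@Q.T*1000
    m=(x>.45)&(x<.68)&(y>-.06)&(y<.17)&(c["depth"]>0)
    print(n,"foot",rect(P,big(m&(z>.018)&(z<.034)&(c["color"].max(-1)<80))))
    h=cv2.cvtColor(c["color"],cv2.COLOR_BGR2HSV);g=big((x>.6)&(x<.78)&(y>0)&(y<.2)&(h[...,0]>45)&(h[...,0]<80)&(h[...,1]>100)&(z>.08))
    q=P[g&(z>.105)];print("button",rect(P,g),"median top",np.median(q[:,2]),"'",(Q@np.median(P[g][:,:2],0)*1000).round(1))
    for k,(u,v) in dict(be=(365,188),bo=(217,183),ta=(222,218),pe=(363,147)).items():
        if n=="top": print(k,P[v,u].round(3),end=" ")
E
```

```text
scene crate in dock frame [-39.5   0.6] dyaw 0.019 (744, 'ctr', 649.7, 69.9, 'size', 74.5, 129.4, 'yaw', np.float64(0.1617), 'z', np.float64(103.3))
top crate in dock frame [-39.   -0.6] dyaw -0.006 (914, 'ctr', 650.3, 68.8, 'size', 74.0, 131.7, 'yaw', np.float64(0.1373), 'z', np.float64(102.7))
9.2333 [0.3513 0.0254 0.2057] tcp' [351.29467339 -24.9546431 ] [-0.03919743 -0.6213988   1.0199455 ]
scene foot (823, 'ctr', 622.3, 62.4, 'size', 94.6, 145.3, 'yaw', np.float64(0.1471), 'z', np.float64(26.0))
button (95, 'ctr', 687.0, 115.2, 'size', 24.7, 31.5, 'yaw', np.float64(-0.6746), 'z', np.float64(109.5)) median top 0.11213597750965028 ' [694.4  16.5]
top foot (789, 'ctr', 603.7, 59.1, 'size', 62.1, 149.4, 'yaw', np.float64(0.0678), 'z', np.float64(25.9))
button (117, 'ctr', 688.1, 111.4, 'size', 27.9, 29.1, 'yaw', np.float64(0.0019), 'z', np.float64(109.1)) median top 0.11085873237399885 ' [696.   10.9]
be [ 0.59  -0.153  0.006] bo [0.593 0.249 0.089] ta [0.505 0.244 0.027] pe [ 0.704 -0.147  0.019]
```

View pics/top5.png

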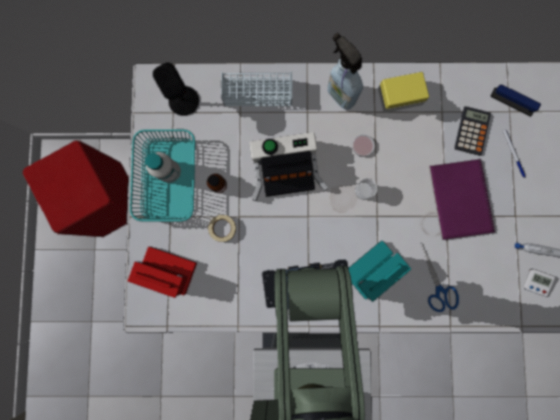

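The top view shows the crate in the dock at (288,173), square against the white block, and the other things unmoved. The foot centre measures x=-48, y≈0 in the dock frame, so the crate is home. The button top is at x'=697, y'=11, z≈0.111, so I go over it with the fingers closed.

Call:
{"op": "jog_arm", "data": {
  "moves": [
    [[0.0345,-0.0036,0,0,0,0,0],[0.0345,-0.0036,0,0,0,0,0],[0.0345,-0.0036,0,0,0,0,0],[0.0345,-0.0036,0,0,0,0,0],[0.0345,-0.0036,0,0,0,0,0],[0.0345,-0.0036,0,0,0,0,0],[0.0345,-0.0036,0,0,0,0,0],[0.0345,-0.0036,0,0,0,0,0],[0.0345,-0.0036,0,0,0,0,0],[0.0345,-0.0036,0,0,0,0,0]]
  ]
}}

```text
t: 10.17
tcp_pos: [0.6882, 0.1107, 0.2035]
orientation: [0.997, 0.071, -0.0, 0.0]
contact_force: [1.0, -0.2, 1.0]
finger_gap: 0.0008
grip_force: 0.0
```

Call:
{"op": "jog_arm", "data": {
  "moves": [
    [[0,0,0.02,0,0,0,0],[0,0,0.02,0,0,0,0],[0,0,0.02,0,0,0,0],[0,0,0.01,0,0,0,0],[0,0,0,0,0,0,0],[0,0,0,0,0,0,0]]
  ]
}}

```text
t: 10.67
tcp_pos: [0.6861, 0.1101, 0.1343]
orientation: [0.997, 0.071, -0.0, 0.0]
contact_force: [-0.8, -0.2, 1.1]
finger_gap: 0.0004
grip_force: 0.0
```

Call:
{"op": "jog_arm", "data": {
  "moves": [
    [[0.001,0,0.006,0,0,0,0],[0,0,0.005,0,0,0,0],[0,0,0.003,0,0,0,0],[0,0,0.002,0,0,0,0],[0,0,0.002,0,0,0,0],[0,0,0,0,0,0,0]]
  ]
}}

```text
t: 11.17
tcp_pos: [0.6867, 0.1101, 0.1172]
orientation: [0.997, 0.071, 0.0, 0.0]
contact_force: [-0.4, -0.7, 2.4]
finger_gap: 0.0003
grip_force: 1.2
```

Call:
{"op": "jog_arm", "data": {
  "moves": [
    [[0,0,0.002,0,0,0,0],[0,0,0.002,0,0,0,0],[0,0,0,0,0,0,0]]
  ]
}}

```text
t: 11.42
tcp_pos: [0.6868, 0.1101, 0.1142]
orientation: [0.997, 0.071, 0.001, 0.0]
contact_force: [-1.9, -0.4, 7.6]
finger_gap: 0.0001
grip_force: 3.7
```

Call:
{"op": "jog_arm", "data": {
  "moves": [
    [[0,0,0.001,0,0,0,0],[0,0,0.001,0,0,0,0],[0,0,0,0,0,0,0]]
  ]
}}

```text
t: 11.67
tcp_pos: [0.6868, 0.1101, 0.1141]
orientation: [0.997, 0.071, 0.001, -0.0]
contact_force: [-4.6, -1.0, 14.0]
finger_gap: 0.0003
grip_force: 7.0
```

Motion stopped at TCP z≈0.114 and the force rose to 14 N, above the 4 N needed, so the button is on its stop. Now I release it.

Call:
{"op": "jog_arm", "data": {
  "moves": [
    [[0,0,0,0,0,0,0],[0,0,-0.005,0,0,0,0],[0,0,-0.01,0,0,0,0],[0,0,-0.025,0,0,0,0],[0,0,-0.035,0,0,0,0],[0,0,-0.035,0,0,0,0],[-0.035,0,0,0,0,0,0],[-0.035,0,0,0,0,0,0],[-0.035,0,0,0,0,0,0],[-0.035,0,0,0,0,0,0]]
  ]
}}

```text
t: 12.5
tcp_pos: [0.5464, 0.0899, 0.2208]
orientation: [0.997, 0.071, -0.0, 0.0]
contact_force: [0.1, -0.1, 0.2]
finger_gap: 0.0004
grip_force: 0.0
```

Call:
{"op": "jog_arm", "data": {
  "moves": [
    [[-0.035,0,0,0,0,0,0],[-0.035,0,0,0,0,0,0],[-0.035,0,0,0,0,0,0],[-0.035,0,0,0,0,0,0],[-0.035,0,0,0,0,0,0],[0,0,0,0,0,0,0],[0,0,0,0,0,0,0],[0,0,0,0,0,0,0]]
  ]
}}

```text
t: 13.17
tcp_pos: [0.3757, 0.0654, 0.2215]
orientation: [0.997, 0.071, 0.001, -0.0]
contact_force: [-0.5, -0.5, -0.8]
finger_gap: 0.0
grip_force: 0.0
```

```bash
python3 look.py 6; python3 - <<'E'
from plant import robot
from m import *
c=robot.capture("scene");P=cloud(c);x,y,z=np.moveaxis(P,-1,0)
print("foot",rect(P,big((x>.45)&(x<.68)&(y>-.06)&(y<.17)&(z>.018)&(z<.034)&(c["color"].max(-1)<80))))
report(robot.capture("top"))
E
```

```text
scene crate in dock frame [-39.4  -0.5] dyaw -0.02 (748, 'ctr', 649.9, 68.8, 'size', 73.8, 130.7, 'yaw', np.float64(0.1226), 'z', np.float64(103.3))
top crate in dock frame [-40.   -0.4] dyaw -0.005 (919, 'ctr', 649.3, 68.8, 'size', 72.8, 131.6, 'yaw', np.float64(0.138), 'z', np.float64(102.7))
13.2667 [0.3762 0.0655 0.2211] tcp' [381.67150524  11.19742911] [ 0.58536873 -0.33126651 -0.19213509]
foot (773, 'ctr', 602.9, 72.9, 'size', 89.4, 154.5, 'yaw', np.float64(-0.196), 'z', np.float64(26.1))
docktop (490, 'ctr', 699.6, 45.2, 'size', 49.5, 110.0, 'yaw', np.float64(0.1432), 'z', np.float64(89.7))
lid (1013, 'ctr', 663.2, 70.7, 'size', 100.7, 131.7, 'yaw', np.float64(0.1431), 'z', np.float64(102.9))
foot (797, 'ctr', 603.7, 57.1, 'size', 62.6, 154.1, 'yaw', np.float64(0.0636), 'z', np.float64(25.8))
button (117, 'ctr', 688.4, 111.4, 'size', 28.2, 29.0, 'yaw', np.float64(-0.0061), 'z', np.float64(109.5)) zmax 0.11726851547396135
```

View pics/scene6.png

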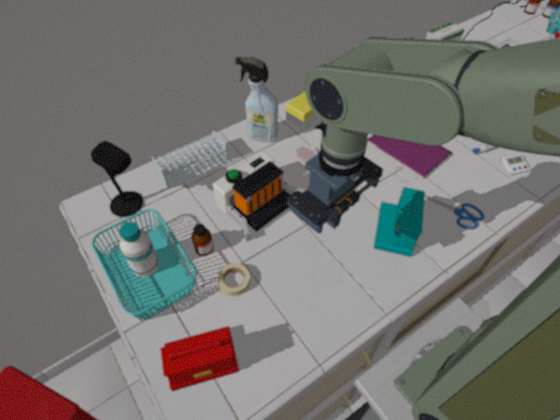

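The scene view shows the crate square in the dock at (258,195), the green button back up at (233,175), the gripper clear of everything at (335,190), and the other things in place.

```bash
python3 -c "
from plant import robot
print(robot.hand_in())"
```

```text
the job is handed in; nothing more can be done
None
```

I pushed the crate home by its foot, square in the dock (measured about 1 mm from the stop face and under 1 mm off the centre line), then pressed the green button down to its stop, released it, and handed the job in at about 13 s; no verdict was returned.

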